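# Reverse the ratchet and back the latch off the fuse

### The job

Free the hallway fuse: flip the red thumb lever of the ratchet over to the other side so that it loosens, then swing the ratchet handle anticlockwise (seen from above) so that it turns the yellow latch bar off the white fuse until the bar is pressed snugly against the orange stop post. Feel for the stop: press it home with a firm push of 16 to 20 N at the end of the handle, held for about half a second, and do not ram it (never more than 25 N). Turn the bar only with the ratchet, never by touching it, leave the bar at the stop with the lever flipped, and leave the fuses and the other things lying where they are.

Things in the scene. Friction and masses are not known exactly. Their poses are not given: they have to be found in the camera images.
- nut_axis (a point): Point on the vertical axis of the clamp nut, 80 mm above the work surface, on the grey fuse base plate (190 x 170 x 12 mm, fixed to the surface). Ratchet handle and latch bar both turn about this axis only. The round steel ratchet head (72 mm across) sits on the nut, underside 57 mm and top 77 mm above the surface. z points up.
- handle_grip (a point): Middle of the ratchet handle's black rubber grip, 140 mm from the nut axis, 67 mm above the surface. The level handle points from the nut axis to here; the grip is 24 mm wide, 20 mm high, from 105 to 175 mm from the axis, with nothing right beneath it. Push its clockwise side with closed fingers, or grip it. It swings anticlockwise to loosen, with room for 1.5 rad.
- ratchet: The ratchet handle with its head; origin on the nut axis at the surface. Forces at the grip's middle: about 3.6 N to swing it free, about 11 N while it moves the latch (friction: less when it rests), rising steeply at the stop. After the lever is flipped the handle may run free for up to 0.4 rad before its pawl catches a tooth.
- lever (a joint): Angle (rad) of the red direction lever relative to the handle, anticlockwise from above positive. Starts between -0.42 and -0.19: tightens, the handle then runs free anticlockwise, clicking. Above +0.15 (it rests at about +0.2 to +0.42) it loosens: the handle drives the nut and latch anticlockwise. A spring detent snaps it over past 0; it takes about 3 N at the tab.
- lever_tab (a point): Centre of the lever's upright red tab, 96 mm above the surface; 14 mm along the lever, 9 mm across, top at 106 mm, free on its sides above 84 mm. The lever pivots on the handle's centre line 44 mm from the nut axis; the tab is 35 mm further out and swings up to 14 mm to either side of that line. To loosen it goes to the anticlockwise side (seen from above).
- latch: Yellow latch bar with hub and nut, turned by the ratchet about the nut axis (origin on that axis, at the surface). Bar 14 mm wide, 10 mm thick, top 42 mm above the surface, reaching 76 mm from the axis; it starts over the fuse. Stiff (about 1 N m), stays where it is left, turns 0.3 to 0.8 rad anticlockwise to the stop. Not to be touched.
- latch_edge (a point): Point on the anticlockwise side face of the latch bar, 65 mm from the nut axis, 37 mm above the surface, that meets stop_face.
- stop: Orange stop post, 14 mm in diameter, its top 52 mm above the surface, fixed on the base plate 66 mm from the nut axis; the body's origin lies on the nut axis. The latch bar's side meets it.
- stop_face (a point): Point on the orange post's surface where the latch bar meets it (coincides with latch_edge at the stop).
- fuse_in_mid (a point): Centre of the white ceramic fuse with brass ends (18 mm diameter, 44 mm long) lying loose in its cradle under the latch bar. Leave it.
- fuse_spare_mid (a point): Centre of the spare white fuse (same size) lying in the green tray. Leave it.
- hat_lamp: Yellow hard hat miniature lamp, 124 mm across, 70 mm high; origin under its centre. Leave it.
- spanner: Steel spanner, 190 mm long, lying flat. Leave it.
- wedge: Blue door wedge, 100 x 36 x 30 mm, origin under its centre. Leave it.
- tape: Black ring of tape, 90 mm across, 19 mm high. Leave it.
- driver: Screwdriver lying flat. Leave it.

How it is judged:
On the way, in this order (a step that is already met when the one before it is completed fails the run):
1. the direction lever is flipped to the loosening side while the latch bar is still where it was (value of joint lever above 0.15 rad and distance of latch_edge from where it was at the start of the episode below 0.006 m), for 0.1 s.
2. with the lever flipped, the latch bar is pressed snugly (over 6 N) against the stop post (value of joint lever above 0.12 rad and contact force between latch and stop above 6 N), for 0.15 s.
At the end, for the whole second after the job is handed in: The latch bar rests within 3 mm of the stop post, at rest, and the lever is still on its loosening side (above 0.12 rad) (horizontal distance between latch_edge and stop_face below 0.003 m and value of joint lever above 0.12 rad and angular speed of latch below 0.05 rad/s); the robot touches nothing.
It fails at once if the latch bar is rammed against the stop (over 45 N there, i.e. over about 30 N on the handle's grip) (contact force between latch and stop above 45 N).
It fails at once if the robot touches the latch bar (contact force between any of the fingers, the arm and latch above 1 N).
It fails at once if a fuse is moved (over 15 mm) (distance of any of fuse_in_mid, fuse_spare_mid from where it was at the start of the episode above 0.015 m).
It fails at once if a bystander is disturbed (over 30 mm) (distance of any of hat_lamp, spanner, wedge, tape, driver from where it was at the start of the episode above 0.03 m).
It also fails if it takes over 61 s, if anything falls off the work surface, if the arm or the gripper's body presses on something with over 40 N, if the wrist force passes 120 N, or if a joint passes its speed limit or range.

### The arm

A 6-joint arm with a two-finger parallel gripper is mounted at the origin on the work surface. World frame = base frame: x ahead of the robot, y to its left, z up, the work surface at z = 0. Lengths are in m, angles in rad, forces in N, time in s.
With the tool pointing down it reaches from about 0.325 to 0.85 m from the base axis. Payload 15.5 kg.
Tool frame: the origin (TCP) lies where the fingers leave the gripper's body, on its centre line; the fingertips stand 78 mm ahead of it and the grasp point (between the pads) lies 60 mm ahead of it; z points along the fingers, y is the direction in which the jaws open and shut (so a half turn about z gives the same grasp; the last joint's range is limited). The gripper opens to 91 mm and grips with 3 to 60 N. Pads are 32 mm wide; open, the fingers measure 118 mm over their backs; the gripper's body (76 mm by 178 mm) begins 60 mm behind the grasp point.
Start: joints at [-1.294, 0.494, 1.345, -0, 1.302, -0.096], TCP at [0.228, -0.582, 0.292] pointing down, gripper open.
Joint ranges: [-2.91, 2.91], [-0.82, 2.16], [0.22, 2.67], [-1.22, 4.37], [0.12, 2.79], [-3.08, 3.08]. Speed limits (rad/s): [1.89, 1.89, 2.57, 3.01, 3.01, 3.01].

### API

Orientations are given as a unit quaternion [x, y, z, w].
In Python, from rig import bot gives the robot as it stands.
- The arm moves only by the tool step_arm, never from a script. Its argument "motion" is a list of rows, each a list of 7 numbers: the opening, from 0 (shut) to 1 (fully open), then the shift along the tool's x, y, z in cm, then the turn, a rotation vector about the tool's x, y, z in rad. In form: [[hand, dx, dy, dz, wx, wy, wz], ...]. A call has 1 to 5 rows; each row is the pose to reach, as a shift and turn from the pose commanded when the call began, along the tool's axes at that moment; what a row does not reach only later rows make up. A row lasts 1/10 s, in which the tool goes at most 50 mm and 8.59 degrees, less where a joint would pass 70% of its speed; a pose out of reach is approached as far as the arm can. A call with a gripper value outside its range is refused whole. The fingers move at their own pace and stop on an object; "grip_force" is the grip in N (left out, the last holds). Time passes only in rows, so rows that repeat a pose let the fingers close. It gives the time, the measured TCP pose, the force and the opening at its end, in the units of the state.
- bot.sense(): the state, without advancing time (a new reading comes with each control period).
- bot.grab_frame(name): name is "side" or "top"; returns a dict with "pixels" (480x640x3 uint8, red, green, blue), "fovy" (degrees; the focal length in pixels is half the picture's height over the tangent of half this angle, whatever the lens; pixels are square), "cx", "cy" (the principal point, pixels), "cam_to_world" (4x4, takes a point from camera to world coordinates). Camera axes: x right, y down, z forward; pixel columns grow to the right and rows downward; lengths in m; the calibration is good to about 2 mm. A picture is of the moment at which its call begins. There is no depth.
- bot.finish_job(): hands the job in, once; it reports no verdict.
The state is a dict: "t": time; "joint_pos": joint angles; "qd": joint speeds; "tau": joint torques, N m; "eef_pos": TCP position; "ee_rot": TCP orientation; "ft_force": force on the tool from outside, world axes, zero at the start; "wrist_torque": the same for the moment, N m; "width": finger opening in m.
Only numpy, scipy, OpenCV 4.12 (cv2) and the standard library are available. Lean on these libraries where they do the work, as an engineer would, in place of code of your own. Each camera call takes 0.05 s, during which the arm holds its last target.

## Working session

There is one attempt and no reset: what is moved stays moved. The work goes in short steps, Python scripts to look and compute and a tool call to move; the robot and the scene stay as the last step left them, time stands still between calls to the robot, and variables do not carry over. Pictures are saved under pics/ and viewed, and the job is handed in when it is done.

Besides the shell and the picture viewer there is one more tool, called after "Call:" as name([rows], argument=value, ...), one row to a line, values as JSON. step_arm: Moves the arm, as the interface text tells. Its arguments: {"type":"object","properties":{"motion":{"type":"array","items":{"type":"array","items":{"type":"number"}}},"grip_force":{"type":"number"}},"required":["motion"]}

```bash
ls; mkdir -p pics; python3 - <<'E'
from rig import bot
import cv2,pickle
print(bot.sense())
for n in("top","side"):
    f=bot.grab_frame(n); pickle.dump(f,open(f"{n}0.pkl","wb")); cv2.imwrite(f"pics/{n}0.png",f["pixels"][:,:,::-1]); print(n,f["fovy"],f["cx"],f["cy"],f["cam_to_world"].tolist() if hasattr(f["cam_to_world"],'tolist') else f["cam_to_world"])
E
```

```text
pics
{'t': 0.0, 'joint_pos': array([-1.29350331e+00,  4.94174367e-01,  1.34614591e+00, -2.22164575e-06,
        1.30244352e+00, -9.55098435e-02]), 'qd': array([ 0.00093794,  0.00160207, -0.0010683 ,  0.00059922,  0.00205392,
        0.00138854]), 'tau': array([ 5.68153031e-03, -8.78819132e+01, -3.81843102e+01,  7.11523485e-02,
        5.35978284e-02, -8.37893458e-05]), 'eef_pos': array([ 0.22756227, -0.58180159,  0.29163867]), 'ee_rot': array([ 9.82677274e-01,  1.85324129e-01, -5.42166385e-05, -5.83056019e-04]), 'ft_force': array([-0.52817594, -0.4727503 ,  0.20520285]), 'wrist_torque': array([0.05415423, 0.04197879, 0.00110912]), 'width': 0.09121336862601176}
top 50.22429533449795 325.32773937738415 232.54596764745924 [[0.007734356214601791, -0.997328201044711, 0.07264047862498056, 0.46273623231878847], [-0.9999679295514631, -0.007864888121295092, -0.001511093445117234, -0.03471448676681777], [0.002078365344692023, -0.072626461677271, -0.997357046128283, 1.2936919710967938], [0.0, 0.0, 0.0, 1.0]]
side 54.85156299451918 320.13373466210305 236.59102811196635 [[-0.9791000017490851, -0.11276478110316127, 0.1692551054405682, 0.3712178273247413], [-0.2022615286366784, 0.627019209593467, -0.7522879666951601, 0.8464016399271861], [-0.02129461454208196, -0.7707989458630182, -0.6367224862119794, 0.8455688260266027], [0.0, 0.0, 0.0, 1.0]]
```

View pics/top0.png

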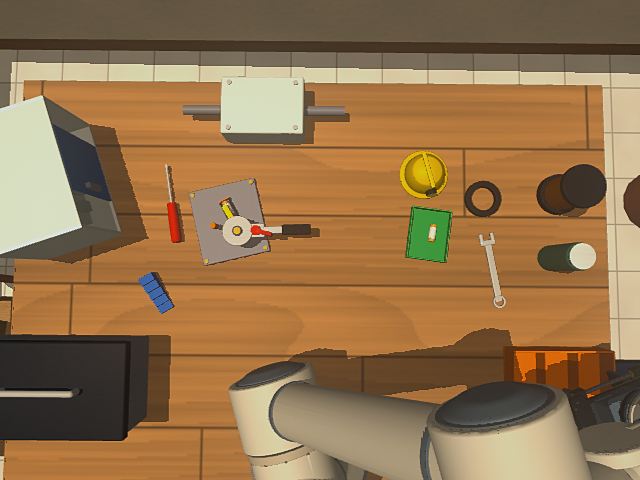

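View pics/side0.png

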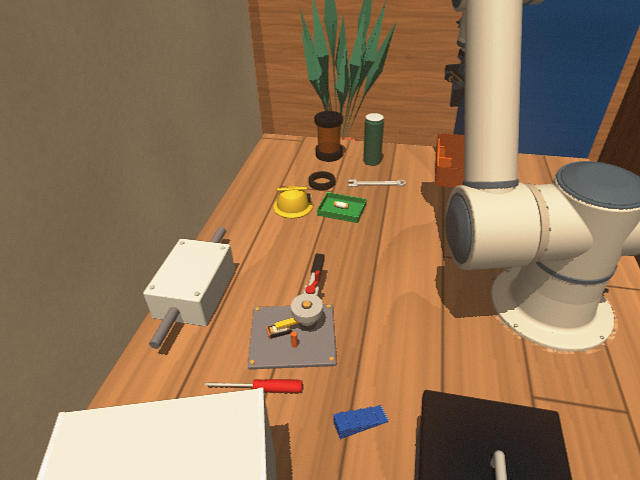

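```bash
cat > h.py <<'E'
import numpy as np,cv2,pickle
def load(n): return pickle.load(open(n,"rb"))
def ray(f,u,v):
    fl=240/np.tan(np.radians(f["fovy"]/2)); T=np.array(f["cam_to_world"])
    d=T[:3,:3]@np.array([(u-f["cx"])/fl,(v-f["cy"])/fl,1]); return T[:3,3],d
def plane(f,u,v,z):
    o,d=ray(f,u,v); return o+d*(z-o[2])/d[2]
def tri(f,p,g,q):
    o,d=ray(f,*p);o2,d2=ray(g,*q);d/=np.linalg.norm(d);d2/=np.linalg.norm(d2)
    A=np.stack([d,-d2],1);s=np.linalg.lstsq(A,o2-o,rcond=None)[0]
    a=o+d*s[0];b=o2+d2*s[1];return (a+b)/2,np.linalg.norm(a-b)
def proj(f,P):
    fl=240/np.tan(np.radians(f["fovy"]/2)); T=np.array(f["cam_to_world"])
    c=T[:3,:3].T@(np.array(P)-T[:3,3]); return c[:2]/c[2]*fl+[f["cx"],f["cy"]]
def crop(f,x,y,w,h,k,name):
    cv2.imwrite(name,cv2.resize(f["pixels"][y:y+h,x:x+w,::-1],None,fx=k,fy=k,interpolation=cv2.INTER_CUBIC))
E
python3 - <<'E'
from h import *
crop(load("top0.pkl"),185,175,135,95,5,"pics/t0c.png")
crop(load("side0.pkl"),240,245,100,125,5,"pics/s0c.png")
E
```

```text
(no output)
```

View pics/t0c.png

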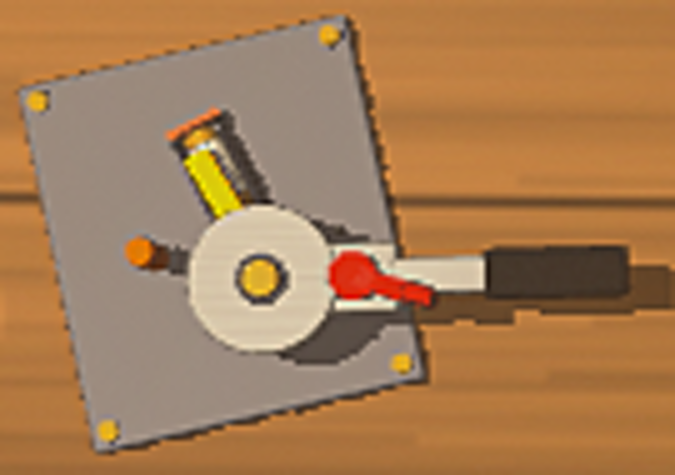

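View pics/s0c.png

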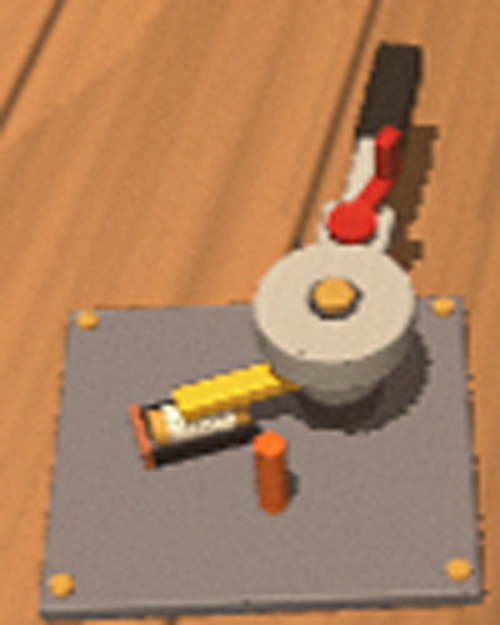

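```bash
python3 - <<'E'
from h import *
t=load("top0.pkl");s=load("side0.pkl")
def mask(f,box,fn):
    x,y,w,h=box;c=cv2.cvtColor(np.ascontiguousarray(f["pixels"][y:y+h,x:x+w]),cv2.COLOR_RGB2HSV).astype(int)
    m=fn(c[...,0],c[...,1],c[...,2]).astype(np.uint8)
    n,l,st,ce=cv2.connectedComponentsWithStats(m); 
    return [(st[i],ce[i]+[x,y]) for i in range(1,n) if st[i][4]>8]
nut=lambda H,S,V:(H>12)&(H<28)&(S>130)&(V>120)
print("nutT",mask(t,(230,223,14,15),nut)); print("nutS",mask(s,(298,298,18,13),nut))
blk=lambda H,S,V:(V<75)
print("gT",mask(t,(280,222,32,16),blk)); print("gS",mask(s,(310,250,17,24),blk))
red=lambda H,S,V:((H<5)|(H>174))&(S>170)&(V>80)
print("rT",mask(t,(250,222,25,18),red)); print("rS",mask(s,(303,265,20,30),red))
p=lambda x:np.round(x,4)
print("nut z77-80",p(plane(t,237.2,230.6,.08)),p(plane(s,306.8,304,.08)),tri(t,(237.2,230.6),s,(306.8,304)))
print("grip top z77",p(plane(t,296.4,229.2,.077)),p(plane(s,318.2,263,.077)),tri(t,(296.4,229.2),s,(318.2,263)))
print("tab top",p(plane(t,270.2,234.1,.106)),p(plane(s,317.6,271.8,.106)))
print("pivot",p(plane(t,255.6,230,.085)),p(plane(s,310.4,289,.085)))
print("stop",p(plane(t,213,225,.052)),p(plane(s,293.8,332.5,.052)))
E
```

```text
nutT [(array([ 3,  4,  8,  7, 45], dtype=int32), array([236.44444444, 230.06666667]))]
nutS [(array([ 4,  3,  9,  7, 43], dtype=int32), array([306.1627907 , 303.65116279]))]
gT [(array([  2,   2,  29,  11, 290], dtype=int32), array([295.91724138, 229.37586207]))]
gS [(array([  1,   4,  13,  20, 164], dtype=int32), array([317.65853659, 262.96341463]))]
rT [(array([  1,   3,  21,  11, 104], dtype=int32), array([258.86538462, 230.74038462]))]
rS [(array([  3,   5,  14,  24, 126], dtype=int32), array([312.73809524, 283.81746032]))]
nut z77-80 [0.5541 0.1729 0.08  ] [0.5564 0.1764 0.08  ] (array([0.55572295, 0.17364588, 0.0770168 ]), np.float64(0.002788402796884543))
grip top z77 [0.5588 0.0324 0.077 ] [0.5597 0.0383 0.077 ] (array([0.56007335, 0.03285998, 0.07185435]), np.float64(0.0017422253522815258))
tab top [0.5446 0.0916 0.106 ] [0.5478 0.0982 0.106 ]
pivot [0.5555 0.1285 0.085 ] [0.5573 0.1349 0.085 ]
stop [0.5694 0.2368 0.052 ] [0.5724 0.237  0.052 ]
```

```bash
cat >> h.py <<'E'
from scipy.spatial.transform import Rotation as R
def delta(st,pos,yawx):
    """shift (cm) and rotvec (tool) from sensed pose to TCP pos, tool x at yawx (rad), pointing down"""
    r=R.from_quat(st["ee_rot"]); c,s=np.cos(yawx),np.sin(yawx)
    tgt=R.from_matrix(np.array([[c,s,0],[s,-c,0],[0,0,-1]]))
    return np.round(r.inv().apply(np.array(pos)-st["eef_pos"])*100,2), np.round((r.inv()*tgt).as_rotvec(),3)
E
python3 - <<'E'
from h import *
from rig import bot
t=load("top0.pkl");s=load("side0.pkl")
print("bottle",tri(t,(582,257),s,(374,119)))
print("box",[np.round(plane(t,u,v,.1),3) for u,v in((221,138),(303,138))])
print(delta(bot.sense(),(0.49,0.0955,0.25),np.pi/2))
E
```

```text
bottle (array([ 0.49852882, -0.60621983,  0.15737053]), np.float64(0.005951038672581257))
box [array([0.772, 0.212, 0.1  ]), array([0.774, 0.018, 0.1  ])]
(array([ 49.11, -53.52,   4.23]), array([-1.000e-03, -1.000e-03, -1.198e+00]))
```

Call:
step_arm([
  [0, 2.5, -2.7, 0, 0, 0, 0],
  [0, 5.5, -6, 0, 0, 0, 0],
  [0, 8.7, -9.5, 0, 0, 0, 0],
  [0, 12, -13, 0, 0, 0, 0],
  [0, 15.3, -16.6, 0, 0, 0, 0],
], grip_force=50)

```text
t: 0.6
eef_pos: [0.3099, -0.3699, 0.292]
ee_rot: [0.983, 0.185, -0.0, -0.0]
ft_force: [0.8, -0.7, 0.9]
width: 0.0538
```

Call:
step_arm([
  [0, 3.3, -3.6, 0, 0, 0, 0],
  [0, 6.6, -7.2, 0, 0, 0, 0],
  [0, 9.9, -10.8, 0, 0, 0, 0],
  [0, 13.2, -14.4, 0, 0, 0, 0],
  [0, 16.5, -18, 0, 0, 0, 0],
])

```text
t: 1.1
eef_pos: [0.3979, -0.1421, 0.2922]
ee_rot: [0.983, 0.185, 0.0, 0.0]
ft_force: [1.3, -0.6, -0.3]
width: 0.0139
```

Call:
step_arm([
  [0, 3.3, -3.6, 0, 0, 0, -0.14],
  [0, 6.6, -7.2, 0, 0, 0, -0.28],
  [0, 9.9, -10.8, 0, 0, 0, -0.42],
  [0, 13.2, -14.4, 0, 0, 0, -0.56],
  [0, 16, -17.4, 0, 0, 0, -0.7],
])

```text
t: 1.6
eef_pos: [0.4837, 0.0789, 0.2921]
ee_rot: [0.858, 0.514, 0.0, -0.0]
ft_force: [0.6, -0.3, 0.7]
width: 0.0005
```

```bash
python3 - <<'E'
from h import *
from rig import bot
print(bot.sense());print(delta(bot.sense(),(0.49,0.0955,0.25),np.pi/2))
E
```

```text
{'t': 1.6, 'joint_pos': array([3.96268785e-02, 3.05029934e-01, 1.66921921e+00, 1.37052551e-04,
       1.16739496e+00, 5.30946635e-01]), 'qd': array([ 0.7813308 ,  0.27956538, -0.43479874, -0.00587429,  0.15451179,
       -0.61517476]), 'tau': array([ -6.47197232, -71.23804092, -30.68401694,   0.45028173,
        -0.26906767,   2.62221761]), 'eef_pos': array([0.48372325, 0.07885992, 0.29214057]), 'ee_rot': array([ 8.57857032e-01,  5.13888420e-01,  7.64621913e-06, -6.76427852e-05]), 'ft_force': array([ 0.61069115, -0.34488504,  0.74992106]), 'wrist_torque': array([-0.07959506, -0.07853782,  0.00731209]), 'width': 0.000510306908294059}
(array([ 1.76, -0.23,  4.21]), array([-0.   , -0.   , -0.491]))
```

Call:
step_arm([
  [0, 0.3, 0, 1, 0, 0, -0.12],
  [0, 0.3, 0, 2, 0, 0, -0.24],
  [0, 0.3, 0, 3, 0, 0, -0.36],
  [0, 0.3, 0, 4, 0, 0, -0.48],
  [0, 0.3, 0, 4.2, 0, 0, -0.49],
])

```text
t: 2.1
eef_pos: [0.4843, 0.079, 0.2492]
ee_rot: [0.709, 0.705, -0.001, -0.001]
ft_force: [-0.6, -0.6, 1.1]
width: 0.0001
```

```bash
python3 - <<'E'
from h import *
from rig import bot
print(bot.sense());print(delta(bot.sense(),(0.495,0.0955,0.168),np.pi/2))
t=bot.grab_frame("top");crop(t,185,175,135,95,5,"pics/t1c.png")
s=bot.grab_frame("side");crop(s,240,205,120,120,5,"pics/s1c.png")
E
```

```text
{'t': 2.1, 'joint_pos': array([3.98542981e-02, 3.60669913e-01, 1.72337756e+00, 5.40850887e-06,
       1.05958998e+00, 4.51653733e-02]), 'qd': array([-0.0019562 ,  0.01096102,  0.00689025, -0.00090533, -0.02814835,
        0.03788963]), 'tau': array([ 1.19043142e-01, -6.75883126e+01, -3.10398209e+01,  6.24888833e-02,
       -4.42140643e-01, -3.09650257e+00]), 'eef_pos': array([0.4842697 , 0.07895911, 0.24918688]), 'ee_rot': array([ 7.08982599e-01,  7.05225233e-01, -7.51419052e-04, -6.93303669e-04]), 'ft_force': array([-0.57054462, -0.58022382,  1.08179221]), 'wrist_torque': array([ 0.02096251, -0.10448025,  0.00232194]), 'width': 6.663708229718467e-05}
(array([1.66, 1.08, 8.12]), array([-0.002,  0.   , -0.005]))
```

View pics/t1c.png

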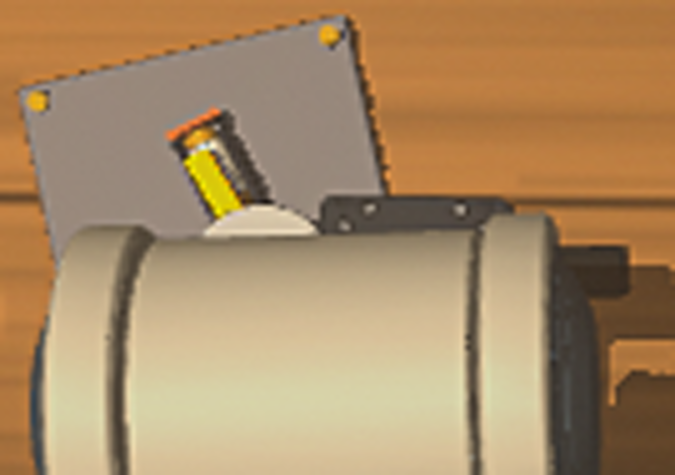

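View pics/s1c.png

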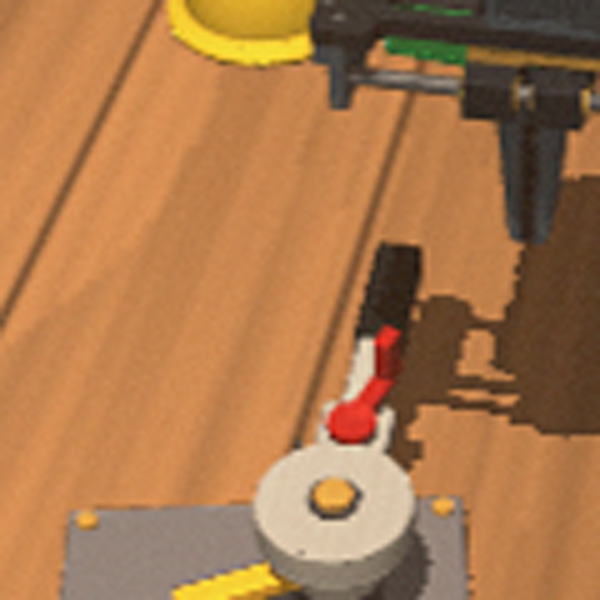

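```bash
python3 - <<'E'
from h import *
s=load("side0.pkl");t=load("top0.pkl")
print("tip pred",proj(s,(0.4843,0.079,0.1712)))
o,d=ray(s,308,226.5)
for y in (0.079,0.06,0.1,0.117,0.041):
    print(y, o+d*(y-o[1])/d[1])
E
```

```text
tip pred [346.66968625 248.25702961]
0.079 [0.57036919 0.079      0.22073538]
0.06 [0.57529996 0.06       0.20526521]
0.1 [0.5649194  0.1        0.23783399]
0.117 [0.56050767 0.117      0.25167573]
0.041 [0.58023072 0.041      0.18979504]
```

Call:
step_arm([
  [0, 0.8, 0.5, 3, 0, 0, 0],
  [0, 1.6, 1, 6, 0, 0, 0],
  [0, 1.7, 1.1, 8.1, 0, 0, 0],
  [0, 1.7, 2.1, 8.1, 0, 0, 0],
  [0, 1.7, 2.1, 8.1, 0, 0, 0],
])

```text
t: 2.7
eef_pos: [0.5078, 0.0957, 0.1701]
ee_rot: [0.711, 0.704, 0.001, 0.001]
ft_force: [0.2, 0.6, -0.0]
width: 0.0002
```

```bash
python3 - <<'E'
from h import *
from rig import bot
t=bot.sense();print(t["eef_pos"],t["ft_force"])
s=bot.grab_frame("side");crop(s,260,225,100,100,6,"pics/s2c.png")
E
```

```text
[0.50779042 0.09569177 0.17006882] [ 0.15082855  0.58961527 -0.04267516]
```

View pics/s2c.png

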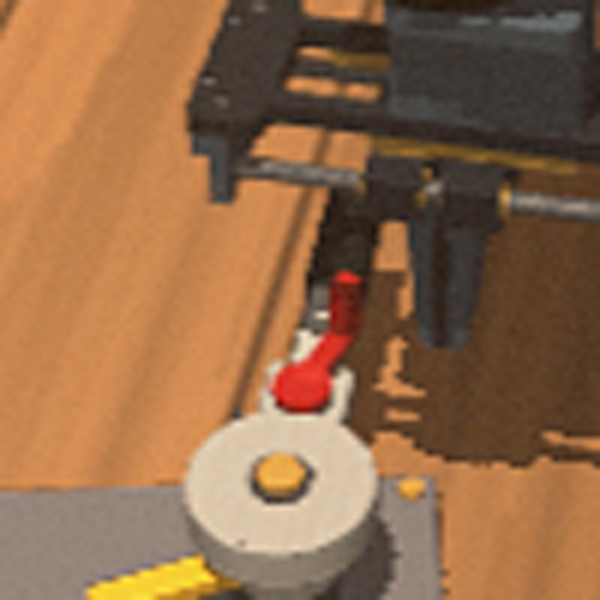

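Call:
step_arm([
  [0, 0, 0.7, 0.3, 0, 0, 0],
  [0, 0, 1.4, 0.3, 0, 0, 0],
  [0, 0, 1.8, 0.3, 0, 0, 0],
  [0, 0, 2.1, 0.3, 0, 0, 0],
  [0, 0, 2.4, 0.3, 0, 0, 0],
])

```text
t: 3.25
eef_pos: [0.5303, 0.0956, 0.1664]
ee_rot: [0.71, 0.704, 0.0, 0.0]
ft_force: [-0.3, -0.6, 0.6]
width: 0.0005
```

Call:
step_arm([
  [0, 0, 0.2, 0, 0, 0, 0],
  [0, 0, 0.4, 0, 0, 0, 0],
  [0, 0, 0.6, 0, 0, 0, 0],
])

```text
t: 3.55
eef_pos: [0.5357, 0.0954, 0.1661]
ee_rot: [0.71, 0.704, -0.0, -0.0]
ft_force: [-2.6, -1.8, -0.1]
width: 0.0005
```

Call:
step_arm([
  [0, 0, 0.2, 0, 0, 0, 0],
  [0, 0, 0.4, 0, 0, 0, 0],
  [0, 0, 0.6, 0, 0, 0, 0],
])

```text
t: 3.85
eef_pos: [0.5422, 0.0955, 0.1662]
ee_rot: [0.71, 0.704, 0.0, 0.0]
ft_force: [-0.5, -0.1, 0.2]
width: 0.0002
```

```bash
python3 - <<'E'
from h import *
from rig import bot
t=bot.sense();print(t["eef_pos"],t["ft_force"])
s=bot.grab_frame("side");crop(s,260,225,100,100,6,"pics/s3c.png")
E
```

```text
[0.54221637 0.09550801 0.16623295] [-0.51904745 -0.07162976  0.22074952]
```

View pics/s3c.png

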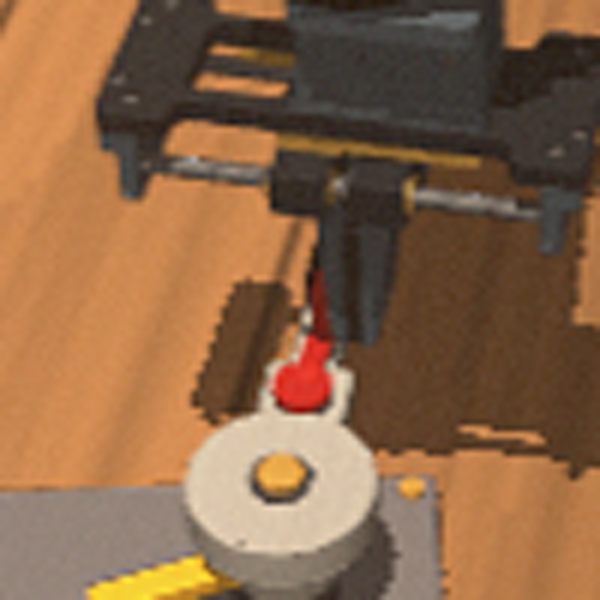

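Call:
step_arm([
  [0, 0, 0.2, 0, 0, 0, 0],
  [0, 0, 0.4, 0, 0, 0, 0],
  [0, 0, 0.4, 0, 0, 0, 0],
])

```text
t: 4.2
eef_pos: [0.5464, 0.0955, 0.1663]
ee_rot: [0.71, 0.704, 0.0, 0.0]
ft_force: [-0.1, 0.5, 0.1]
width: 0.0006
```

Call:
step_arm([
  [0, 0, 0.2, 0, 0, 0, 0],
  [0, 0, 0.4, 0, 0, 0, 0],
  [0, 0, 0.4, 0, 0, 0, 0],
])

```text
t: 4.5
eef_pos: [0.5503, 0.0954, 0.1662]
ee_rot: [0.71, 0.704, 0.0, 0.0]
ft_force: [-0.3, -0.3, -1.0]
width: 0.0004
```

```bash
python3 - <<'E'
from h import *
from rig import bot
t=bot.sense();print(t["eef_pos"],t["ft_force"])
s=bot.grab_frame("side");crop(s,260,225,100,100,6,"pics/s4c.png")
E
```

```text
[0.55030737 0.0954093  0.1662296 ] [-0.25576528 -0.28286235 -1.02053522]
```

View pics/s4c.png

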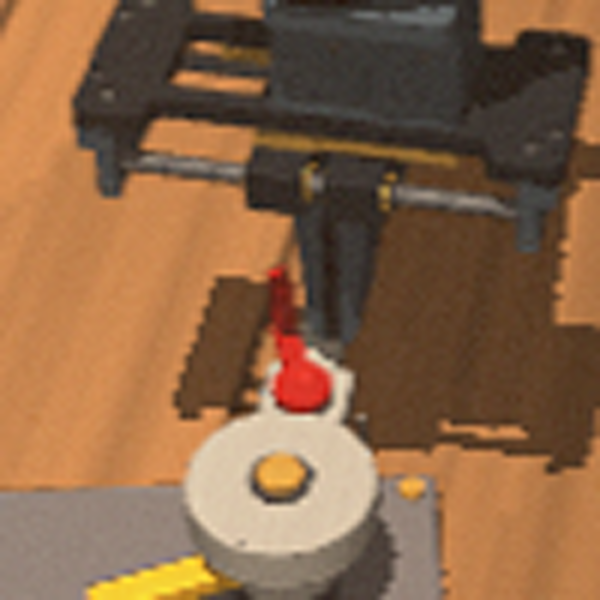

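Call:
step_arm([
  [0, 0, -2.2, 0, 0, 0, 0],
  [0, 0, -4.5, 0, 0, 0, 0],
  [0, -3, -4.5, 0, 0, 0, 0],
  [0, -6.1, -4.5, 0, 0, 0, 0],
  [0, -6.1, -4.5, 3.3, 0, 0, 0],
])

```text
t: 5.05
eef_pos: [0.5065, 0.0323, 0.1356]
ee_rot: [0.711, 0.704, 0.002, 0.003]
ft_force: [0.6, 0.3, -1.0]
width: 0.0004
```

Call:
step_arm([
  [0, 0, 0.8, 0, 0, 0, 0],
  [0, 0, 1.5, 0, 0, 0, 0],
  [0, 0, 2, 0, 0, 0, 0],
  [0, 0, 2.3, 0, 0, 0, 0],
])

```text
t: 5.45
eef_pos: [0.5287, 0.035, 0.1342]
ee_rot: [0.71, 0.705, 0.001, 0.001]
ft_force: [-0.6, 0.3, -0.1]
width: 0.0007
```

```bash
python3 - <<'E'
from h import *
from rig import bot
t=bot.sense();print(t["eef_pos"],t["ft_force"])
s=bot.grab_frame("side");crop(s,260,225,100,100,6,"pics/s5c.png")
E
```

```text
[0.52873112 0.03503228 0.13415303] [-0.5915767   0.25043986 -0.13118442]
```

View pics/s5c.png

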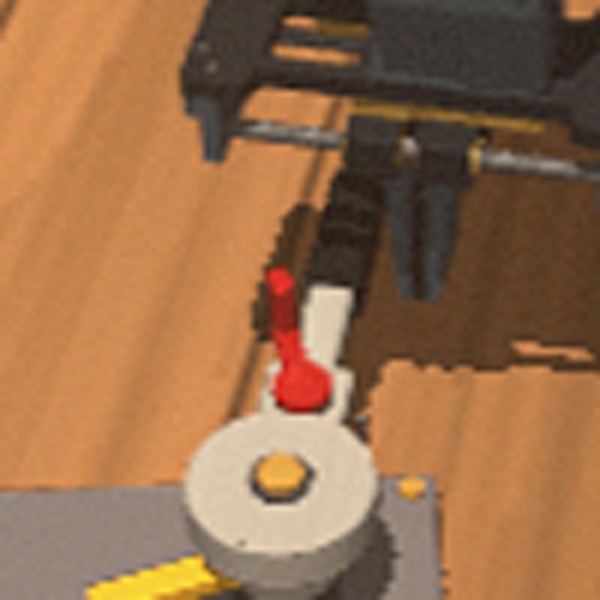

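Call:
step_arm([
  [0, 0, 0.3, 0, 0, 0, 0],
  [0, 0, 0.6, 0, 0, 0, 0],
  [0, 0, 0.9, 0, 0, 0, 0],
])

```text
t: 5.8
eef_pos: [0.5367, 0.0346, 0.1334]
ee_rot: [0.71, 0.704, 0.0, 0.0]
ft_force: [-0.8, -0.6, 0.2]
width: 0.0006
```

Call:
step_arm([
  [0, 0, 0.2, 0, 0, 0, 0],
  [0, 0, 0.4, 0, 0, 0, 0],
  [0, 0, 0.6, 0, 0, 0, 0],
])

```text
t: 6.1
eef_pos: [0.5421, 0.0344, 0.1331]
ee_rot: [0.71, 0.704, -0.0, -0.0]
ft_force: [-4.3, -0.4, 3.2]
width: 0.0004
```

```bash
cat >> h.py <<'E'
NUT=np.array([0.555,0.1745])
def arc(st,ths):
    """rows about nut axis, relative to current sensed pose"""
    r=R.from_quat(st["ee_rot"]);p=st["eef_pos"]
    for th in ths:
        q=np.r_[NUT+R.from_euler('z',th).as_matrix()[:2,:2]@(p[:2]-NUT),p[2]]
        print(np.round(r.inv().apply(q-p)*100,2).tolist(),"wz",-th)
E
python3 - <<'E'
from h import *
from rig import bot
t=bot.sense();print(t["eef_pos"],t["ft_force"]); d=t["eef_pos"][:2]-NUT;print(np.hypot(*d),np.arctan2(d[1],d[0]))
arc(t,[.04,.08,.12,.16,.2])
b=load("top0.pkl");p=plane(b,227.4,211.6,.042);print(p,np.arctan2(*(p[:2]-NUT)[::-1]))
E
```

```text
[0.54208025 0.03444056 0.13310717] [-4.25268733 -0.36127238  3.16263884]
0.14065406298823668 -1.6627808149368115
[-0.04, 0.56, -0.0] wz -0.04
[-0.05, 1.12, -0.0] wz -0.08
[-0.04, 1.69, -0.0] wz -0.12
[-0.01, 2.25, -0.0] wz -0.16
[0.04, 2.81, -0.0] wz -0.2
[0.60360693 0.20441224 0.042     ] 0.551659299386284
```

Call:
step_arm([
  [0, 0, 0.4, 0, 0, 0, -0.03],
  [0, 0, 0.8, 0, 0, 0, -0.06],
  [0, 0, 1.3, 0, 0, 0, -0.09],
  [0, 0, 1.7, 0, 0, 0, -0.12],
  [0, 0, 2.1, 0, 0, 0, -0.15],
])

```text
t: 6.6
eef_pos: [0.5624, 0.034, 0.1329]
ee_rot: [0.654, 0.756, -0.001, -0.001]
ft_force: [-11.5, -4.4, 6.2]
width: 0.0002
```

```bash
python3 - <<'E'
from h import *
from rig import bot
t=bot.sense();print(t["eef_pos"],t["ft_force"]); d=t["eef_pos"][:2]-NUT;print(np.hypot(*d),np.arctan2(d[1],d[0]))
arc(t,[.05,.1,.15])
for n in("top","side"):
    f=bot.grab_frame(n)
    if n=="top": crop(f,185,175,135,95,5,"pics/t6c.png")
    else: crop(f,245,225,100,120,5,"pics/s6c.png")
E
```

```text
[0.56235734 0.03399906 0.13291662] [-11.54134086  -4.43419609   6.19450089]
0.1406934455051161 -1.5184790335704699
[-0.05, 0.7, -0.0] wz -0.05
[-0.06, 1.41, -0.0] wz -0.1
[-0.04, 2.11, -0.01] wz -0.15
```

View pics/s6c.png

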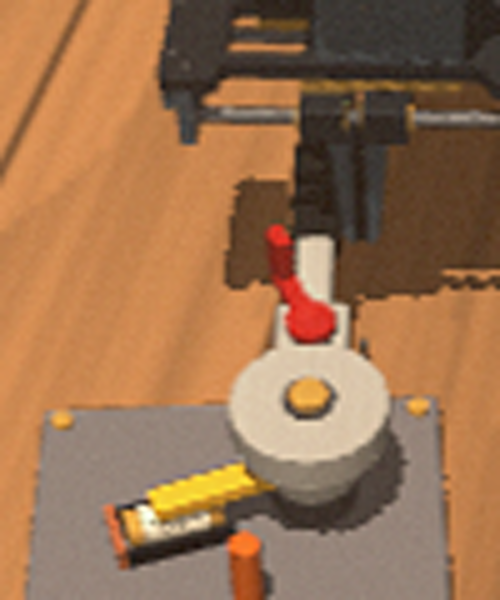

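View pics/t6c.png

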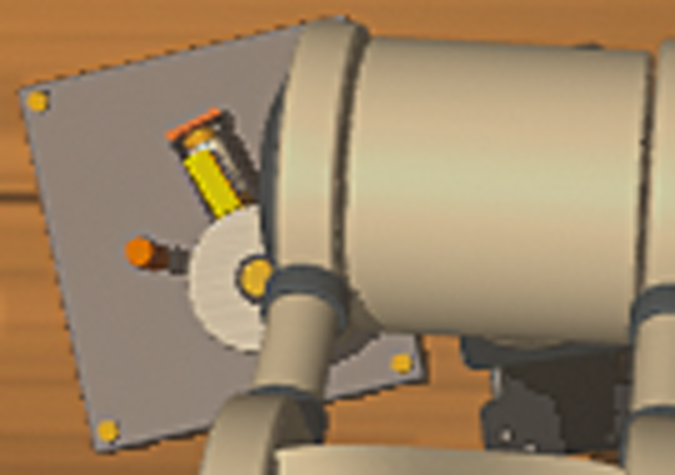

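Call:
step_arm([
  [0, 0, 0.4, 0, 0, 0, -0.03],
  [0, 0, 0.8, 0, 0, 0, -0.06],
  [0, 0, 1.3, 0, 0, 0, -0.09],
  [0, 0, 1.7, 0, 0, 0, -0.12],
  [0, 0, 2.1, 0, 0, 0, -0.15],
])

```text
t: 7.2
eef_pos: [0.5831, 0.0365, 0.1329]
ee_rot: [0.596, 0.803, -0.001, -0.001]
ft_force: [-10.4, -9.5, 5.6]
width: 0.0003
```

```bash
python3 - <<'E'
from h import *
from rig import bot
t=bot.sense();print(t["eef_pos"],t["ft_force"]); d=t["eef_pos"][:2]-NUT;print(np.hypot(*d),np.arctan2(d[1],d[0]))
arc(t,[.05,.1,.15])
for n in("side",):
    f=bot.grab_frame(n); crop(f,245,225,100,120,5,"pics/s7c.png")
E
```

```text
[0.58314849 0.03650031 0.1329172 ] [-10.39749757  -9.46533947   5.55998427]
0.14084122937905777 -1.369581562252734
[-0.05, 0.7, -0.0] wz -0.05
[-0.06, 1.41, -0.0] wz -0.1
[-0.04, 2.11, -0.01] wz -0.15
```

View pics/s7c.png

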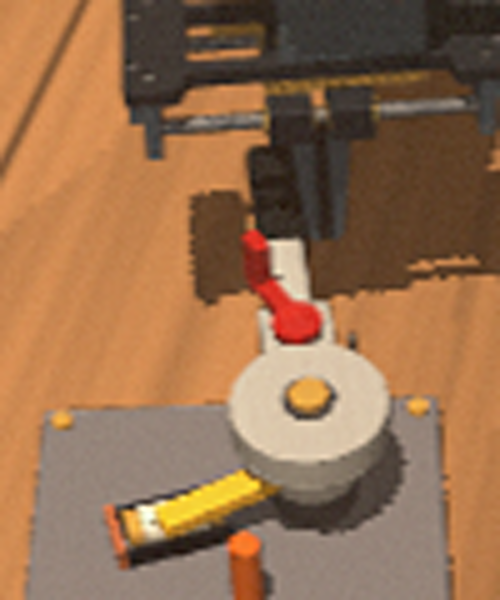

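Call:
step_arm([
  [0, -0.05, 0.4, 0, 0, 0, -0.03],
  [0, -0.1, 0.8, 0, 0, 0, -0.06],
  [0, -0.15, 1.3, 0, 0, 0, -0.09],
  [0, -0.15, 1.7, 0, 0, 0, -0.12],
  [0, -0.15, 2.1, 0, 0, 0, -0.15],
])

```text
t: 7.75
eef_pos: [0.6035, 0.0416, 0.1329]
ee_rot: [0.534, 0.846, -0.001, -0.001]
ft_force: [-12.1, -3.0, 6.7]
width: 0.0004
```

```bash
cat > look.py <<'E'
import sys
from h import *
from rig import bot
t=bot.sense(); d=t["eef_pos"][:2]-NUT;a=np.arctan2(d[1],d[0])
F=t["ft_force"]; h=a+0.13; print(t["t"],t["eef_pos"],F.round(1),"r,ang",np.hypot(*d).round(4),a.round(4),"push",-(F[0]*-np.sin(h)+F[1]*np.cos(h)).round(1),"radial",(F[0]*np.cos(h)+F[1]*np.sin(h)).round(1))
if len(sys.argv)>1:
    f=bot.grab_frame("side"); crop(f,245,225,100,120,5,f"pics/s{sys.argv[1]}c.png")
E
python3 look.py 8
```

```text
7.75 [0.60349334 0.04159642 0.13286067] [-12.1  -3.    6.7] r,ang 0.1415 -1.2209 push 12.1 radial -2.9
```

View pics/s8c.png

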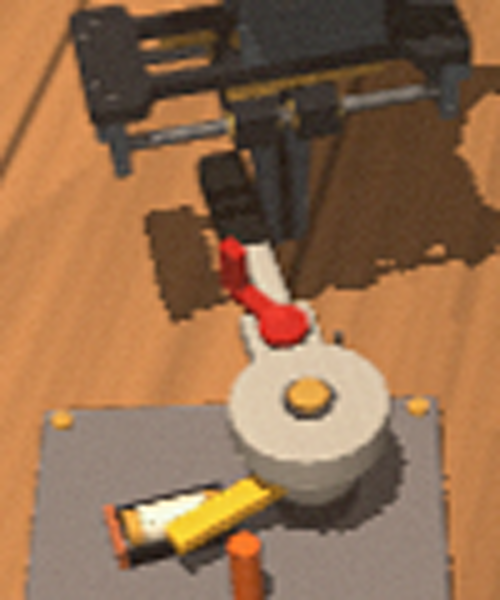

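Call:
step_arm([
  [0, 0, 0.4, 0, 0, 0, -0.03],
  [0, -0.05, 0.8, 0, 0, 0, -0.06],
  [0, -0.05, 1.1, 0, 0, 0, -0.08],
  [0, -0.05, 1.4, 0, 0, 0, -0.1],
])

```text
t: 8.2
eef_pos: [0.6165, 0.0469, 0.1329]
ee_rot: [0.491, 0.871, -0.001, -0.001]
ft_force: [-9.2, -6.8, 6.0]
width: 0.0006
```

```bash
python3 look.py 9
```

```text
8.2 [0.61654023 0.04692794 0.13286872] [-9.2 -6.8  6. ] r,ang 0.1416 -1.1213 push 11.4 radial 0.7
```

View pics/s9c.png

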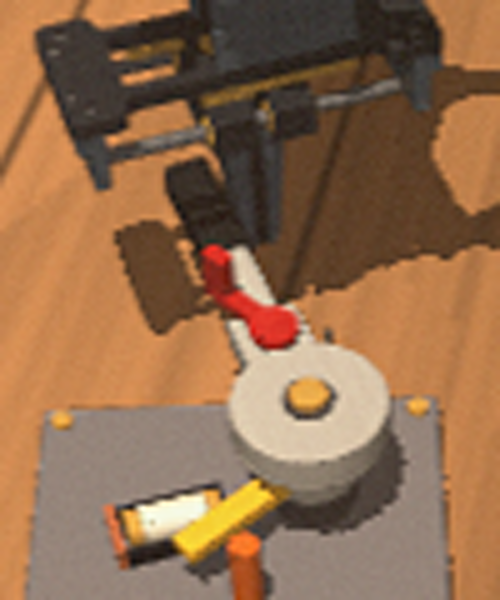

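Call:
step_arm([
  [0, 0, 0.2, 0, 0, 0, -0.014],
  [0, 0, 0.4, 0, 0, 0, -0.028],
  [0, 0, 0.6, 0, 0, 0, -0.042],
])

```text
t: 8.55
eef_pos: [0.6219, 0.0497, 0.1329]
ee_rot: [0.473, 0.881, -0.001, -0.001]
ft_force: [-7.5, -9.9, 3.5]
width: 0.0002
```

Call:
step_arm([
  [0, 0, 0.2, 0, 0, 0, -0.014],
  [0, 0, 0.4, 0, 0, 0, -0.028],
])

```text
t: 8.75
eef_pos: [0.6255, 0.0517, 0.133]
ee_rot: [0.461, 0.888, -0.001, -0.001]
ft_force: [-7.6, -11.0, 3.4]
width: 0.0005
```

```bash
python3 look.py 10
```

```text
8.75 [0.62545471 0.05168838 0.13295412] [ -7.6 -11.    3.4] r,ang 0.1416 -1.05 push 12.7 radial 4.1
```

View pics/s10c.png

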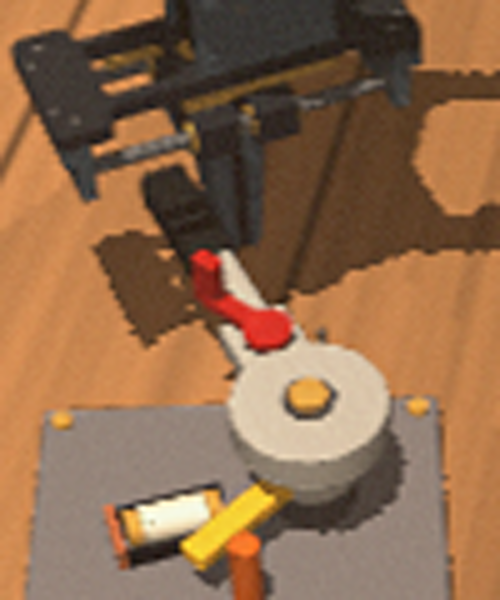

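Call:
step_arm([
  [0, -0.02, 0.12, 0, 0, 0, -0.009],
  [0, -0.04, 0.24, 0, 0, 0, -0.017],
])

```text
t: 9.0
eef_pos: [0.6276, 0.0528, 0.1329]
ee_rot: [0.453, 0.891, -0.001, -0.001]
ft_force: [-9.2, -10.3, 4.0]
width: 0.0004
```

```bash
python3 look.py
```

```text
9.0 [0.62757856 0.05276943 0.13294701] [ -9.2 -10.3   4. ] r,ang 0.1417 -1.0332 push 13.6 radial 2.4
```

Call:
step_arm([
  [0, -0.02, 0.12, 0, 0, 0, -0.009],
  [0, -0.04, 0.24, 0, 0, 0, -0.017],
])

```text
t: 9.2
eef_pos: [0.6297, 0.054, 0.1329]
ee_rot: [0.445, 0.895, -0.001, -0.001]
ft_force: [-8.2, -9.1, 4.3]
width: 0.0005
```

```bash
python3 look.py
```

```text
9.2 [0.62967494 0.05395731 0.13293289] [-8.2 -9.1  4.3] r,ang 0.1418 -1.0162 push 12.1 radial 1.9
```

Call:
step_arm([
  [0, -0.01, 0.12, 0, 0, 0, -0.009],
  [0, -0.02, 0.24, 0, 0, 0, -0.017],
])

```text
t: 9.4
eef_pos: [0.6317, 0.0552, 0.1329]
ee_rot: [0.438, 0.899, -0.001, -0.001]
ft_force: [-7.4, -8.9, 4.8]
width: 0.0006
```

```bash
python3 look.py 11
```

```text
9.4 [0.63172125 0.05523764 0.13292556] [-7.4 -8.9  4.8] r,ang 0.1418 -0.9991 push 11.4 radial 2.0
```

View pics/s11c.png

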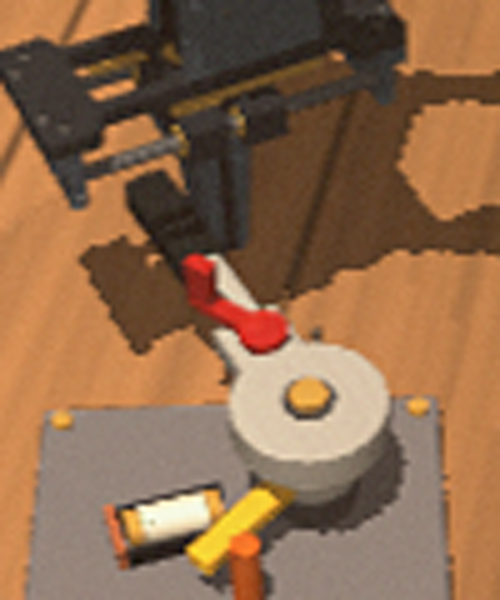

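Call:
step_arm([
  [0, -0.01, 0.12, 0, 0, 0, -0.009],
  [0, -0.02, 0.24, 0, 0, 0, -0.017],
])

```text
t: 9.65
eef_pos: [0.6338, 0.0565, 0.1329]
ee_rot: [0.43, 0.903, -0.001, -0.001]
ft_force: [-7.9, -9.7, 3.6]
width: 0.0003
```

```bash
python3 look.py
```

```text
9.65 [0.63377169 0.05652008 0.13294161] [-7.9 -9.7  3.6] r,ang 0.1419 -0.9821 push 12.3 radial 2.1
```

Call:
step_arm([
  [0, 0, 0.12, 0, 0, 0, -0.009],
  [0, 0, 0.24, 0, 0, 0, -0.017],
])

```text
t: 9.85
eef_pos: [0.6358, 0.0579, 0.133]
ee_rot: [0.423, 0.906, -0.001, -0.001]
ft_force: [-6.2, -11.6, 3.0]
width: 0.0003
```

```bash
python3 look.py
```

```text
9.85 [0.63581757 0.05789499 0.132979  ] [ -6.2 -11.6   3. ] r,ang 0.1419 -0.9647 push 12.4 radial 4.5
```

Call:
step_arm([
  [0, -0.02, 0.12, 0, 0, 0, -0.009],
  [0, -0.04, 0.24, 0, 0, 0, -0.017],
])

```text
t: 10.05
eef_pos: [0.6378, 0.0592, 0.133]
ee_rot: [0.415, 0.91, -0.001, -0.001]
ft_force: [-8.0, -10.8, 4.1]
width: 0.0008
```

```bash
python3 look.py 12
```

```text
10.05 [0.63781946 0.05921048 0.1329538 ] [ -8.  -10.8   4.1] r,ang 0.142 -0.9479 push 13.2 radial 2.4
```

View pics/s12c.png

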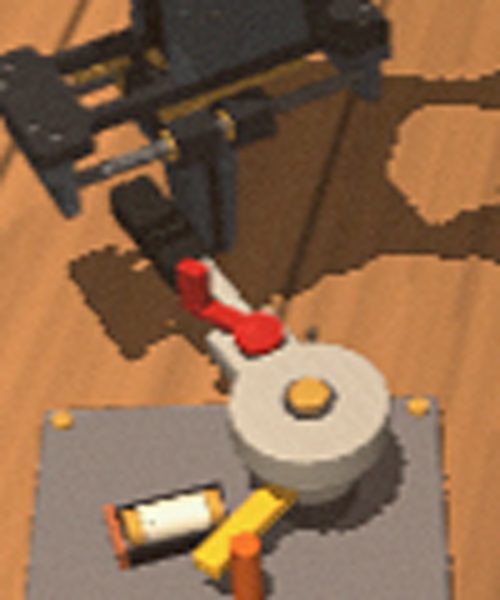

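Call:
step_arm([
  [0, -0.01, 0.12, 0, 0, 0, -0.009],
  [0, -0.02, 0.24, 0, 0, 0, -0.017],
])

```text
t: 10.3
eef_pos: [0.6397, 0.0605, 0.1329]
ee_rot: [0.407, 0.913, -0.001, -0.001]
ft_force: [-8.1, -13.2, 4.6]
width: 0.0003
```

```bash
python3 look.py
```

```text
10.3 [0.63965169 0.06050026 0.13293952] [ -8.1 -13.2   4.6] r,ang 0.142 -0.9321 push 15.0 radial 3.8
```

Call:
step_arm([
  [0, -0.02, 0.08, 0, 0, 0, -0.005],
])

```text
t: 10.4
eef_pos: [0.6402, 0.0609, 0.1329]
ee_rot: [0.405, 0.914, -0.001, -0.001]
ft_force: [-9.7, -11.6, 5.7]
width: 0.0004
```

```bash
python3 look.py
```

```text
10.4 [0.64024003 0.06089502 0.1328951 ] [ -9.7 -11.6   5.7] r,ang 0.142 -0.9271 push 15.0 radial 1.5
```

Call:
step_arm([
  [0, -0.01, 0.08, 0, 0, 0, -0.005],
])

```text
t: 10.5
eef_pos: [0.6408, 0.0613, 0.1329]
ee_rot: [0.403, 0.915, -0.001, -0.001]
ft_force: [-9.2, -12.7, 6.1]
width: 0.0003
```

```bash
python3 look.py
```

```text
10.5 [0.64084114 0.06126628 0.13290311] [ -9.2 -12.7   6.1] r,ang 0.1421 -0.9221 push 15.5 radial 2.6
```

Call:
step_arm([
  [0, -0.01, 0.08, 0, 0, 0, -0.005],
])

```text
t: 10.6
eef_pos: [0.6414, 0.0618, 0.1329]
ee_rot: [0.4, 0.916, -0.001, -0.001]
ft_force: [-9.5, -13.5, 6.1]
width: 0.0003
```

```bash
python3 look.py 13
```

```text
10.6 [0.64141037 0.0617535  0.13287879] [ -9.5 -13.5   6.1] r,ang 0.1421 -0.9169 push 16.2 radial 2.8
```

View pics/s13c.png

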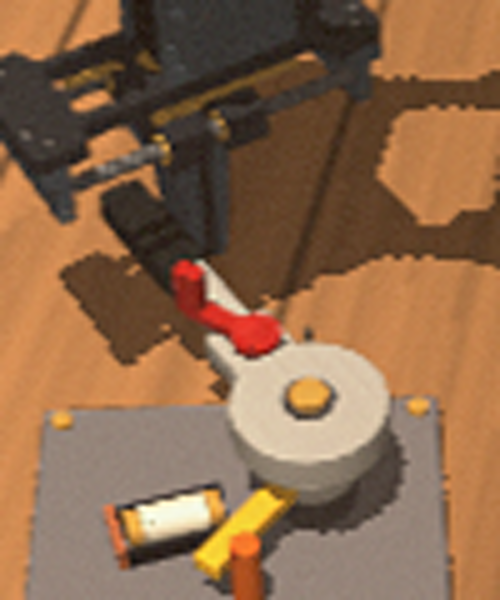

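Call:
step_arm([
  [0, -0.02, 0.08, 0, 0, 0, -0.005],
  [0, -0.03, 0.12, 0, 0, 0, -0.008],
])

```text
t: 10.85
eef_pos: [0.6423, 0.0623, 0.1329]
ee_rot: [0.397, 0.918, -0.002, -0.001]
ft_force: [-11.8, -13.6, 7.0]
width: 0.0002
```

```bash
python3 look.py
```

```text
10.85 [0.64232497 0.06229415 0.13286932] [-11.8 -13.6   7. ] r,ang 0.1422 -0.9095 push 18.0 radial 1.2
```

Firmly at the stop at 18 N; hold half a second.

Call:
step_arm([
  [0, 0, 0.02, 0, 0, 0, 0],
  [0, 0, 0.02, 0, 0, 0, 0],
  [0, 0, 0.02, 0, 0, 0, 0],
])

```text
t: 11.15
eef_pos: [0.6424, 0.0624, 0.1329]
ee_rot: [0.397, 0.918, -0.002, -0.001]
ft_force: [-10.8, -12.6, 6.3]
width: 0.0001
```

```bash
python3 look.py 14
```

```text
11.15 [0.64241189 0.06240738 0.13285694] [-10.8 -12.6   6.3] r,ang 0.1421 -0.9085 push 16.6 radial 1.1
```

View pics/s14c.png

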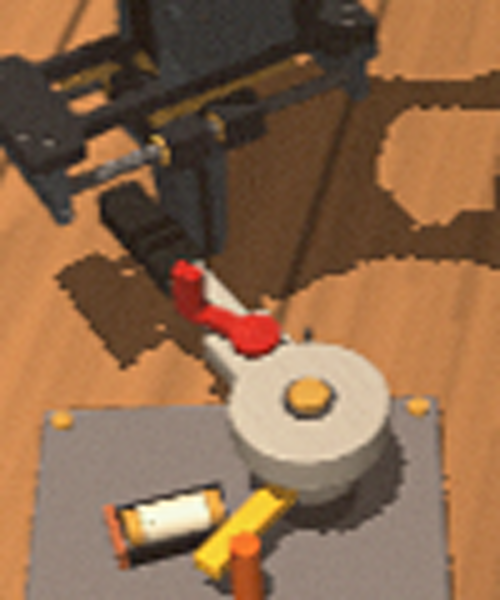

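Call:
step_arm([
  [0, -0.01, 0.07, 0, 0, 0, -0.004],
  [0, -0.01, 0.08, 0, 0, 0, -0.004],
  [0, -0.01, 0.08, 0, 0, 0, -0.004],
])

```text
t: 11.5
eef_pos: [0.643, 0.0628, 0.1329]
ee_rot: [0.395, 0.919, -0.002, -0.001]
ft_force: [-12.0, -12.7, 7.2]
width: 0.0
```

```bash
python3 look.py
```

```text
11.5 [0.6430173  0.06282071 0.13288027] [-12.  -12.7   7.2] r,ang 0.1422 -0.9033 push 17.5 radial 0.3
```

Call:
step_arm([
  [0, 0, 0.05, 0, 0, 0, -0.003],
  [0, 0, 0.05, 0, 0, 0, -0.003],
  [0, 0, 0.05, 0, 0, 0, -0.003],
  [0, 0, 0.05, 0, 0, 0, -0.003],
  [0, 0, 0.05, 0, 0, 0, -0.003],
])

```text
t: 12.0
eef_pos: [0.6434, 0.0631, 0.1329]
ee_rot: [0.393, 0.919, -0.002, -0.001]
ft_force: [-11.7, -13.8, 6.9]
width: 0.0004
```

```bash
python3 look.py
```

```text
12.0 [0.64337769 0.06314439 0.13287183] [-11.7 -13.8   6.9] r,ang 0.1422 -0.8999 push 18.0 radial 1.2
```

Call:
step_arm([
  [0, 0, -0.4, 0, 0, 0, 0],
  [0, 0, -1.5, 0, 0, 0, 0],
  [0, 0, -3.5, 0, 0, 0, 0],
  [0, 0, -4.5, -3, 0, 0, 0],
  [0, 0, -4.5, -7, 0, 0, 0],
])

```text
t: 12.5
eef_pos: [0.6103, 0.0324, 0.2023]
ee_rot: [0.394, 0.919, -0.001, -0.002]
ft_force: [0.7, -0.2, 1.2]
width: 0.0005
```

Call:
step_arm([
  [0, -2, -3, -3, 0, 0, 0],
  [0, -4, -6, -6, 0, 0, 0],
  [0, -6, -9, -8, 0, 0, 0],
  [0, -8, -12, -8, 0, 0, 0],
  [0, -10, -15, -8, 0, 0, 0],
])

```text
t: 13.0
eef_pos: [0.5723, -0.1441, 0.2842]
ee_rot: [0.394, 0.919, 0.0, 0.001]
ft_force: [-0.1, 0.0, 0.1]
width: 0.0005
```

```bash
python3 - <<'E'
from h import *
from rig import bot
t=bot.sense();print(t["eef_pos"],t["ft_force"])
for n in("top","side"):
    f=bot.grab_frame(n); pickle.dump(f,open(f"{n}1.pkl","wb"))
    if n=="top": crop(f,185,155,135,110,5,"pics/t15c.png")
    else: crop(f,245,225,100,120,5,"pics/s15c.png")
E
```

```text
[ 0.57231849 -0.14407245  0.28419504] [-0.08163597  0.00888535  0.07974988]
```

View pics/s15c.png

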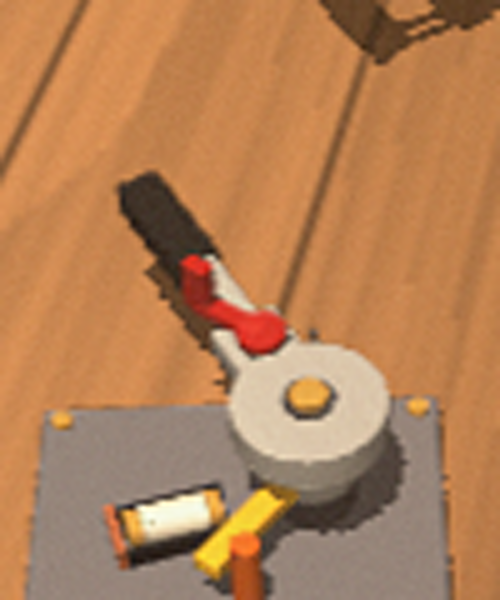

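View pics/t15c.png

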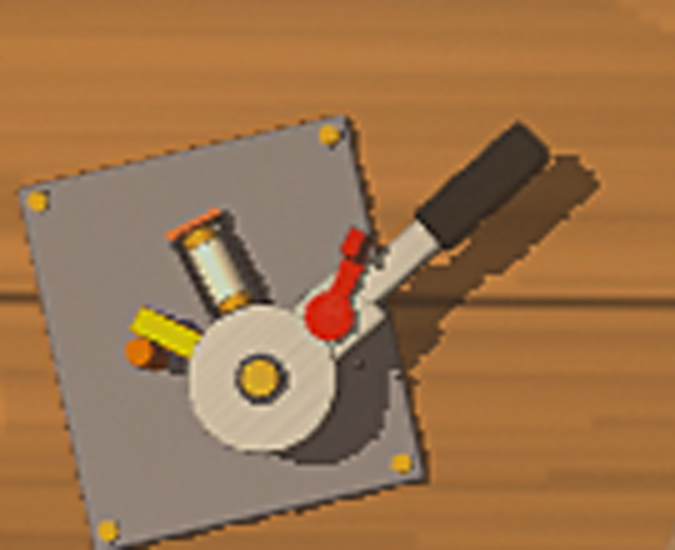

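```bash
python3 - <<'E'
from h import *
def bar(f,box):
    x,y,w,h=box;c=cv2.cvtColor(np.ascontiguousarray(f["pixels"][y:y+h,x:x+w]),cv2.COLOR_RGB2HSV).astype(int)
    m=((c[...,0]>25)&(c[...,0]<34)&(c[...,1]>150)).astype(np.uint8)
    return cv2.minAreaRect(np.argwhere(m)[:,::-1].astype(np.float32)+np.float32([x,y]))
f=load("top1.pkl"); r=bar(f,(205,210,24,20)); print(r)
def post(f,box):
    x,y,w,h=box;c=cv2.cvtColor(np.ascontiguousarray(f["pixels"][y:y+h,x:x+w]),cv2.COLOR_RGB2HSV).astype(int)
    m=(c[...,0]>5)&(c[...,0]<17)&(c[...,1]>215)&(c[...,2]>170)
    a=np.argwhere(m)[:,::-1]+[x,y]; print(len(a),a.mean(0),np.ptp(a,axis=0)+1); return a.mean(0)
q=post(f,(207,219,14,12))
b=plane(f,*r[0],.042)[:2]; P=plane(f,*q,.052)[:2]
n=(b-NUT)/np.linalg.norm(b-NUT); print("bar ang",np.arctan2(n[1],n[0]),"post",P,np.linalg.norm(P-NUT),"lateral",n[0]*(P-NUT)[1]-n[1]*(P-NUT)[0],"expect .014")
t=load("side1.pkl")
for name in("spare fuse/tray",):
    for k in("top","side"):
        a=load(k+"0.pkl")["pixels"].astype(int);c=load(k+"1.pkl")["pixels"].astype(int)
        D=(abs(a-c).sum(2)>90).astype(np.uint8);cv2.imwrite(f"pics/diff{k}.png",D*255)
E
```

```text
((218.0000457763672, 221.0000457763672), (12.521980285644531, 4.4721360206604), 26.56505012512207)
19 [212.42105263 224.89473684] [4 5]
bar ang 1.122566950492885 post [0.56966921 0.2382244 ] 0.06539101049304652 lateral 0.014396151416728432 expect .014
```

View pics/diffside.png

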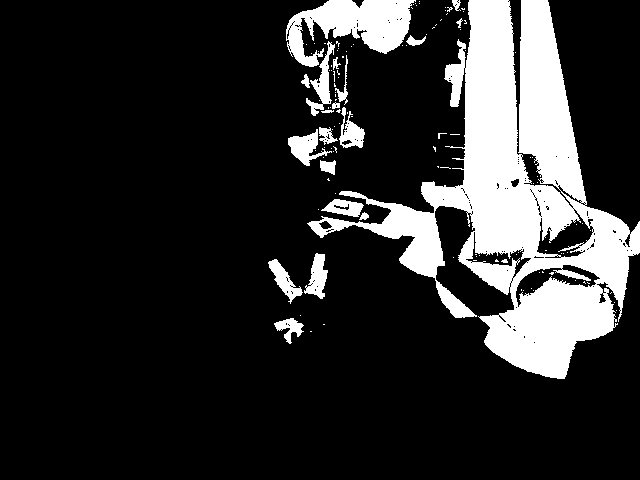

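Call:
step_arm([
  [0, 0, 0, -1, 0, 0, 0],
  [0, 0, 0, -1, 0, 0, 0],
  [0, 0, 0, -1, 0, 0, 0],
])

```text
t: 13.4
eef_pos: [0.5729, -0.1416, 0.2936]
ee_rot: [0.393, 0.919, 0.0, 0.0]
ft_force: [-0.4, -0.2, 0.3]
width: 0.0004
```

```bash
python3 - <<'E'
from rig import bot
print(bot.finish_job())
E
```

```text
the job is handed in; nothing more can be done
None
```

I flipped the red lever to its loosening side and swung the ratchet handle anticlockwise with closed fingers. The latch bar was then pressed onto the orange stop post. The job was handed in at about 13.4 s; no verdict was reported.

- **Press at the stop:** The force rose from about 12 N while the bar moved to about 18 N at the stop. I held it between about 16.6 and 18 N for roughly a second, and no reading went above 18 N. The force rose more gradually than "steeply" suggests, about 3 N over 4 mm of travel at the handle.
- **Bar position:** After I backed off, the top view puts the bar's centre line 14.4 mm from the post's centre. 14.0 mm means contact, so it is well within the 3 mm allowed.
- **Lever and handle:** The lever is still on the anticlockwise side. The handle sprang back slightly when released, but the bar stayed at the stop.
- **Everything else:** Comparing the side view before and after shows only the ratchet, the bar, the robot and shadows changed. The spare fuse in the tray lay in the robot's shadow, so I took the change there to be shadow only.
- **Measurement limits:** The two cameras disagreed by about 2 to 3 mm on the nut axis and by up to 6 mm on the handle and lever. I therefore made contact by feeling for the force rather than relying on position.

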